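Fit the toothed divider into the bench cabinet's drawer

ROBOT

A 6-joint arm with a two-finger parallel gripper is mounted at the origin on the work surface; the furniture and walls round the work are solid. World frame = base frame: x ahead of the robot, y to its left, z up, the work surface at z = 0. Lengths are in m, angles in rad, forces in N, time in s.
With the tool pointing down it reaches from about 0.2 to 0.875 m from the base axis. Payload 3.4 kg.
Tool frame: the origin (TCP) lies on the centre line of the jaws, within the pads' length; the fingertips stand env.tip_reach ahead of it and the grasp point (between the pads) lies 6 mm ahead of it (env.tip_reach is the distance from the TCP to the fingertips, in m); z points along the fingers, y is the direction in which the jaws open and shut (so a half turn about z gives the same grasp; the last joint's range is limited). The gripper opens to 94 mm and grips with 3 to 60 N. Pads are 16 mm wide; open, the fingers measure 119 mm over their backs; the gripper's body (75 mm by 177 mm) begins 78 mm behind the grasp point.
Start: joints at [0.981, 0.276, 1.505, -0, 1.361, -0.121], TCP at [0.26, 0.513, 0.23] pointing down, gripper open.
Joint ranges: [-2.89, 2.89], [-0.75, 2.08], [0.22, 2.7], [-1.18, 4.32], [0.11, 2.71], [-2.7, 2.7]. Speed limits (rad/s): [2.57, 2.57, 3.14, 3.14, 3.14, 3.14].

INTERFACE

Orientations are given as a unit quaternion [x, y, z, w].
In Python, from rig import env gives the robot as it stands.
- The arm moves only by the tool drive_tool, never from a script. Its arguments are lists of equal length, an entry for each row: "dp": the shift along the tool's x, y, z in m, a list of three; "turn": the turn about the tool's z in rad; "grip": the gripper's target within -1 to 1 (shut at 1, half-way at 0, fully open at -1). A call has 1 to 8 rows; each row shifts and turns the commanded pose from where the row before left it, along the tool's axes as they then stand; what a row does not reach is not made up. A row lasts 1/8 s, in which the tool goes at most 62.5 mm and 10.7 degrees, less where a joint would pass 70% of its speed; a pose out of reach is approached as far as the arm can. A call with a gripper value outside its range is refused whole. The fingers move at their own pace and stop on an object; the grip force is fixed at half the most. Time passes only in rows, so rows that do not move let the fingers close. It gives the time, the measured TCP pose, the force and the opening at its end, in the units of the state.
- env.sense(): the state, without advancing time (a new reading comes with each control period).
- env.snapshot(name): name is "scene" or "top" or "wrist"; returns a dict with "image" (384x512x3 uint8, blue, green, red), "z_map" (384x512 float32, m along the optical axis (not along the pixel's ray), 0 where there is no reading), "fx", "fy", "cx", "cy" (pixels), "R" (3x3) and "t" (3): a world point X has camera coordinates R X + t. Camera axes: x right, y down, z forward; pixel columns grow to the right and rows downward; lengths in m; the calibration is good to about 2 mm. A picture is of the moment at which its call begins.
- env.finish_job(): hands the job in, once; it reports no verdict.
Trained networks look in the newest picture that a camera, given by its name, has taken for a name from the list of things; names that differ only in an ending like _2 or _b are one class to them, and where a whole thing is asked for, a point or a joint stands for the part that bears it (a point fixed in the world has none). Each returns a list of dicts, best first, with "score" (0 to 1); they miss things now and then, are a little off and sometimes report something else, mostly with a low value. They report only what shows in the picture. A call takes as long as a camera call.
- env.look_for(label, camera): "rect" ([left, top, right, bottom] in pixels, round what is visible of it).
The state is a dict: "t": time; "joints": joint angles; "qvel": joint speeds; "joint_torque": joint torques, N m; "ee_pos": TCP position; "ee_rot": TCP orientation; "contact_force": force on the tool from outside, world axes, zero at the start; "ft_torque": the same for the moment, N m; "finger_gap": opening from 0.0 (shut) to 1.0 (fully open).
Only numpy, scipy, OpenCV 4.12 (cv2) and the standard library are available. Lean on these libraries where they do the work, as an engineer would, in place of code of your own. Each camera call takes 0.05 s, during which the arm holds its last target.

TASK

Pull the drawer of the small bench cabinet right out to its stop by its handle, take the toothed aluminium divider out of the leaning rod stand and lower it upright into the middle row of slots so that every tooth goes down between the drawer's cross walls and the divider sits fully on the drawer floor. Let go of it and push the drawer fully home again, with the divider still seated. Do not disturb the jar on top of the cabinet.

Things in the scene. Friction and masses are not known exactly. Their poses are not given: they have to be found in the camera images.
- cabinet: Grey steel bench cabinet with one drawer, fixed on the table at the left rear: 180 deep (its x), 156 wide (y), 125 mm high. Origin: centre of its underside. Its front plane is at its x = -90 mm and looks roughly to the robot's right; the drawer slides out along its -x. A rail over the drawer opening leaves 113 mm above the table, so a divider that is not fully down will not go in.
- drawer (a joint): The cabinet's drawer, value in m: 0 fully home, 0.155 out at its stop. Sliding friction about 2 N, a little more when moved fast; it stays where it is left. Its front is 10 mm thick, 154 mm wide and ends 112 mm above the table; it can be pushed by the handle or by its face.
- drawer_handle (a point): Middle of the drawer's bow handle, which moves with it: a level round bar 10 mm thick, straight for 80 mm along y, 88 mm above the table, its centre line 35 mm before the drawer front's face (30 mm free behind the bar). Axes are the cabinet's: x points into the cabinet (the drawer opens along -x), y along the bar, z up.
- middle_slots (a point): Centre of the middle slot row on the drawer floor (22 mm above the table); moves with the drawer, 115 mm behind the handle bar; axes as the handle. Four cross walls (along y), 4 thick, 36 high, at x = -45, -15, 15, 45 mm, each with 11 mm wide, 21 mm deep notches from the top at y = -36, 0, 36 mm (0: middle row). The drawer is 165 long, 141 wide inside; side walls 70 mm above the floor.
- divider: Loose aluminium plate, 8 mm thick (x), 128 long (y), 58 high (z), with a 46 mm long grip tab in the middle rising to 85 mm; 0.16 kg. Origin: middle of its lower edge. Five teeth 17 mm long point to -z; four 9 mm gaps between them at y = -45, -15, 15, 45 mm fit over the cross walls. Same either way round. It starts leaning 30 degrees, top towards the robot. Seated: upright, y along the drawer's x.
- stand: Stand of welded 6 mm rod, about 113 x 106 mm, 65 mm high, fixed on the table at the right; origin: centre of its underside, below the divider's lower edge, which is 24 mm up. The divider leans to the stand's -x side on two prongs (y = -30, 30 mm; 46 mm up the plate), its lower edge in two hooks with an 8 mm lip; it comes out along its own z.
- paste_jar: Jar 60 mm across, 68 mm high, loose on the rear half of the cabinet's top (125 mm above the table); origin: centre of its underside. To be left where it stands.

How it is judged:
On the way, in this order (a step that is already met when the one before it is completed fails the run):
1. the drawer is pulled out to its stop (value of joint drawer above 0.143 m), for 0.2 s.
2. the divider is seated in the middle row of slots, all teeth down (z of divider in the frame of middle_slots between -0.003 and 0.005 m and horizontal distance between divider and middle_slots below 0.005 m and angle between the y axis of divider and the x axis of middle_slots, either way round below 0.08 rad and angle between divider's own z axis and vertical below 0.14 rad), for 0.2 s.
At the end, for the whole second after the job is handed in: the drawer is fully home (within 6 mm) with the divider in it, upright (within 8 degrees), at rest, its teeth between the cross walls of the middle row and its tips on the drawer floor (within 5 mm of the middle slots' centre, sideways and in height) (all of step 2 and value of joint drawer below 0.006 m and linear speed of divider below 0.02 m/s); the robot touches nothing.
It fails at once if the jar on the cabinet is shifted by more than 30 mm (distance of paste_jar from where it was at the start of the episode above 0.03 m).
It also fails if it takes over 72 s, if anything falls off the work surface, if the arm or the gripper's body presses on something with over 40 N, if the wrist force passes 120 N, or if a joint passes its speed limit or range.

## Working session

There is one attempt and no reset: what is moved stays moved. The work goes in short steps, Python scripts to look and compute and a tool call to move; the robot and the scene stay as the last step left them, time stands still between calls to the robot, and variables do not carry over. Pictures are saved under pics/ and viewed, and the job is handed in when it is done.

Besides the shell and the picture viewer there is one more tool, called after "Request:" as name(argument=value, ...), one argument or row to a line, values as JSON. drive_tool: Moves the arm, as the interface text tells. Its arguments: {"type":"object","properties":{"dp":{"type":"array"},"turn":{"type":"array"},"grip":{"type":"array"}},"required":["dp","turn","grip"]}

```bash
ls; mkdir -p pics; cat > h.py <<'E'
import numpy as np, cv2
from rig import env
from scipy.spatial.transform import Rotation as Ro
def snap(n,f=None):
    s=env.snapshot(n)
    if f: cv2.imwrite('pics/'+f+'.png',s['image'])
    return s
def cloud(s):
    z=s['z_map'];h,w=z.shape
    u,v=np.meshgrid(np.arange(w),np.arange(h))
    c=np.stack([(u-s['cx'])/s['fx']*z,(v-s['cy'])/s['fy']*z,z],-1)
    P=(c-s['t'])@s['R']
    P[z<=0]=np.nan
    return P
E
python3 - <<'E'
from h import *
np.set_printoptions(precision=4,suppress=True)
for n in ['scene','top','wrist']:
    s=snap(n,n+'0'); np.savez('pics/'+n+'0.npz',**s)
    print(n,s['fx'],(-s['R'].T@s['t']))
    for l in ['cabinet','drawer_handle','divider','stand','paste_jar']:
        print(l,[(np.round(d['rect']),round(d['score'],2)) for d in env.look_for(l,n)[:2]])
print(env.tip_reach,env.sense())
E
```

```text
pics
scene 416.9948818813898 [1.1177 0.4674 1.2198]
cabinet [(array([297., 223., 386., 307.]), 0.96)]
drawer_handle [(array([292., 218., 332., 273.]), 0.64)]
divider [(array([173., 110., 200., 140.]), 0.89)]
stand [(array([175., 120., 209., 144.]), 0.72), (array([357., 240., 383., 268.]), 0.32)]
paste_jar [(array([358., 242., 384., 268.]), 0.95)]
top 451.91346267510795 [ 0.4637 -0.0072  1.5573]
cabinet [(array([117., 156., 196., 203.]), 0.72)]
drawer_handle [(array([173., 156., 198., 205.]), 0.78)]
divider [(array([362., 208., 391., 228.]), 0.64), (array([361., 208., 397., 225.]), 0.63)]
stand [(array([362., 218., 384., 232.]), 0.77)]
paste_jar [(array([120., 176., 140., 197.]), 0.74), (array([385., 210., 386., 208.]), 0.55)]
wrist 313.73151251364266 [0.1962 0.546  0.3836]
cabinet [(array([266., 356., 295., 368.]), 0.64)]
drawer_handle []
divider []
stand []
paste_jar []
0.025 {'t': 0.9, 'joints': array([ 0.981 ,  0.2759,  1.5049,  0.    ,  1.3607, -0.121 ]), 'qvel': array([-0.0011,  0.0003, -0.0007,  0.0004,  0.0011,  0.0013]), 'joint_torque': array([ -0.0003, -40.445 , -23.7501,   0.0699,   0.0246,   0.    ]), 'ee_pos': array([0.2598, 0.513 , 0.2305]), 'ee_rot': array([0.2322, 0.9727, 0.    , 0.    ]), 'contact_force': array([-1.0164,  0.577 ,  0.0145]), 'ft_torque': array([ 0.0159, -0.0032, -0.0059]), 'finger_gap': 0.9990567615914565}
```

```bash
python3 - <<'E'
import cv2,numpy as np
a=cv2.imread('pics/scene0.png');b=cv2.imread('pics/top0.png');c=cv2.imread('pics/wrist0.png')
o=np.hstack([cv2.resize(a[90:330,140:420],(0,0),fx=1.4,fy=1.4),cv2.resize(b[140:250,100:410],(0,0),fx=1.3,fy=1.3,) if 0 else np.zeros((336,1,3),np.uint8)])
cv2.imwrite('pics/a.png',cv2.resize(a[90:330,140:420],(0,0),fx=2.5,fy=2.5))
cv2.imwrite('pics/b.png',cv2.resize(b[140:250,100:410],(0,0),fx=2.5,fy=2.5))
E
```

```text
(no output)
```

View pics/a.png

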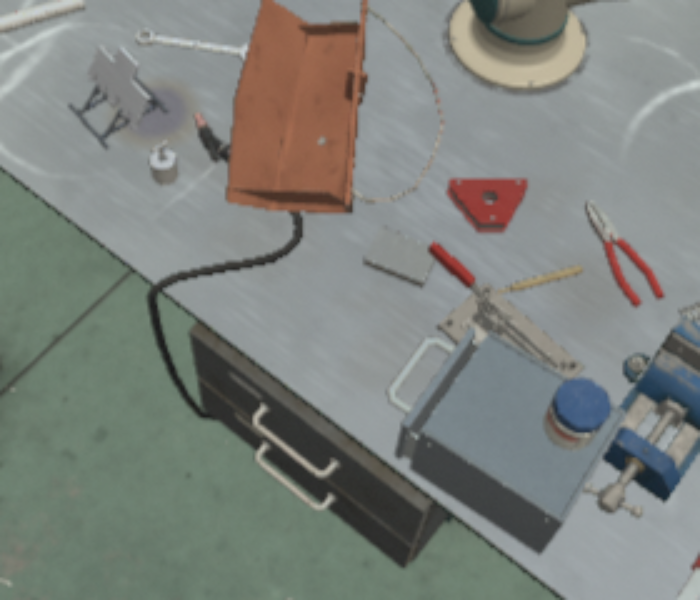

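View pics/b.png

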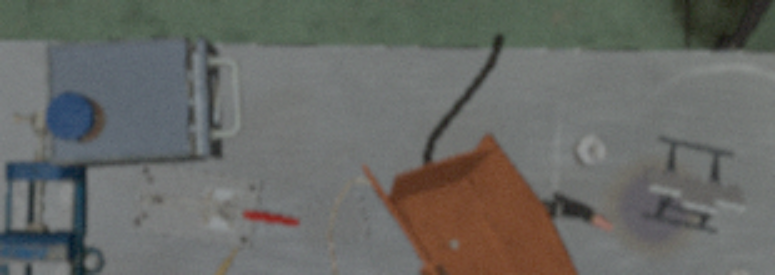

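View pics/wrist0.png

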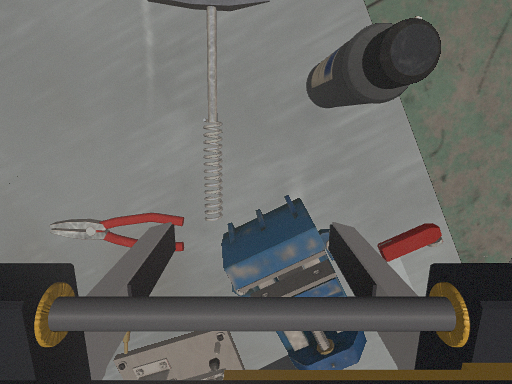

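The scene picture shows the closed cabinet, with the jar on its rear half and the handle on its front (scene px 292-332, 218-273). The divider leans in the stand on the right (173-200, 110-140). Next I measure them from the depth maps.

```bash
python3 - <<'E'
from h import *
np.set_printoptions(precision=4,suppress=True)
for n in ['scene','top']:
    s=dict(np.load(f'pics/{n}0.npz')); P=cloud(s)
    tab=(np.abs(P[...,2])<.02); print(n,'table z',np.nanmedian(P[...,2][tab]))
    r=[285,210,395,315] if n=='scene' else [110,145,205,215]
    Q=P[r[1]:r[3],r[0]:r[2]].reshape(-1,3); Q=Q[~np.isnan(Q[:,0])]
    h=np.histogram(Q[:,2],bins=np.arange(-.01,.22,.01));print(h[0])
    T=Q[(abs(Q[:,2]-.125)<.006)]
    # largest cluster top
    rect=cv2.minAreaRect(T[:,:2].astype(np.float32)*1000);print('top rect',rect,cv2.boxPoints(rect), 'z',np.median(T[:,2]))
    J=Q[(Q[:,2]>.185)];print('jar',np.median(J,0),len(J),J.min(0),J.max(0))
    H=Q[(abs(Q[:,2]-.09)<.008)];rect=cv2.minAreaRect(H[:,:2].astype(np.float32)*1000);print('h',rect)
    r=[165,100,215,150] if n=='scene' else [355,190,402,236]
    Q=P[r[1]:r[3],r[0]:r[2]].reshape(-1,3); Q=Q[~np.isnan(Q[:,0])]
    D=Q[Q[:,2]>.02];print('div',len(D),D.min(0),D.max(0))
    for zb in np.arange(.02,.11,.01):
        E=D[abs(D[:,2]-zb)<.005]
        if len(E): print(round(zb,3),len(E),E.mean(0),E.min(0),E.max(0))
E
```

```text
scene table z 0.0007619106590009973
[1610 2454  503  216  201  309  321  181  124  149  250  126  256 2744
  128   32   40   39   30   50  346    0]
top rect ((597.26220703125, 377.69024658203125), (158.576416015625, 180.2646026611328), 4.13319730758667) [[511.6839 461.8734]
 [524.6766 282.0776]
 [682.8406 293.5071]
 [669.8478 473.3029]] z 0.12565915659013133
jar [0.5721 0.4196 0.1932] 377 [0.5406 0.3903 0.1855] [0.5994 0.4478 0.1993]
h ((644.2177734375, 328.902587890625), (262.9447937011719, 127.4747085571289), 54.716941833496094)
div 482 [ 0.4674 -0.4422  0.0201] [ 0.5586 -0.2346  0.101 ]
0.02 15 [ 0.5164 -0.3759  0.0223] [ 0.4722 -0.4307  0.0201] [ 0.5402 -0.3187  0.0249]
0.03 65 [ 0.5125 -0.3768  0.0307] [ 0.4938 -0.4422  0.0254] [ 0.5313 -0.2476  0.035 ]
0.04 65 [ 0.509  -0.3692  0.0405] [ 0.4901 -0.4408  0.035 ] [ 0.5337 -0.2483  0.0449]
0.05 70 [ 0.5024 -0.3727  0.0498] [ 0.4848 -0.4368  0.0452] [ 0.5174 -0.3141  0.0549]
0.06 77 [ 0.4989 -0.366   0.0602] [ 0.475  -0.4401  0.0551] [ 0.5487 -0.2386  0.0648]
0.07 91 [ 0.4982 -0.3523  0.0701] [ 0.4708 -0.4323  0.0651] [ 0.5586 -0.
[... 946 characters left out ...]
3225  0.0249]
0.03 66 [ 0.4987 -0.3724  0.0311] [ 0.4613 -0.4439  0.0252] [ 0.5346 -0.3173  0.035 ]
0.04 67 [ 0.5021 -0.3807  0.0393] [ 0.4644 -0.4378  0.035 ] [ 0.5274 -0.3164  0.0448]
0.05 68 [ 0.5028 -0.3736  0.0499] [ 0.4802 -0.4395  0.045 ] [ 0.5236 -0.3165  0.0545]
0.06 61 [ 0.497  -0.3775  0.0598] [ 0.4819 -0.4401  0.0553] [ 0.5161 -0.3153  0.065 ]
0.07 97 [ 0.4907 -0.3714  0.0708] [ 0.4718 -0.436   0.065 ] [ 0.5091 -0.3127  0.0749]
0.08 41 [ 0.4859 -0.3774  0.079 ] [ 0.4751 -0.4314  0.0752] [ 0.4992 -0.3113  0.0841]
0.09 36 [ 0.4785 -0.3718  0.091 ] [ 0.4679 -0.3947  0.0851] [ 0.487  -0.3507  0.0949]
0.1 26 [ 0.4744 -0.3717  0.099 ] [ 0.4678 -0.3941  0.0951] [ 0.4802 -0.3485  0.1044]
```

```bash
python3 - <<'E'
from h import *
np.set_printoptions(precision=4,suppress=True)
for n in ['scene','top']:
    s=dict(np.load(f'pics/{n}0.npz')); P=cloud(s).reshape(-1,3); P=P[~np.isnan(P[:,0])]
    c=np.array([.598,.376]);a=np.radians(94.1);X=np.array([np.cos(a),np.sin(a)]);Y=np.array([-X[1],X[0]])
    d=P[:,:2]-c; L=np.c_[d@X,d@Y,P[:,2]]
    m=(abs(L[:,1])<.1)&(L[:,0]<-.09)&(L[:,0]>-.17)&(L[:,2]>.05)
    Q=L[m]
    b=Q[(abs(Q[:,1])<.035)&(Q[:,0]<-.115)]
    print(n,'bar',len(b),b.mean(0),np.median(b,0),b.max(0),np.polyfit(b[:,1],b[:,0],1))
    hb=Q[Q[:,0]<-.108];print('bar y ext',hb[:,1].min(),hb[:,1].max())
    f=Q[(abs(Q[:,1])<.08)&(Q[:,0]>-.112)&(Q[:,2]>.1)&(Q[:,2]<.118)];print('front top',len(f),f.min(0),f.max(0),np.median(f,0))
    # cabinet top
    T=L[(abs(L[:,2]-.125)<.006)&(abs(L[:,0])<.11)&(abs(L[:,1])<.1)]
    for lo in np.arange(-.06,.061,.03):
        k=T[abs(T[:,0]-lo)<.01]; k2=T[abs(T[:,1]-lo)<.01]
        print(lo,'yext',k[:,1].min(),k[:,1].max(),'xext',k2[:,0].min(),k2[:,0].max())
    print(X,Y)
E
```

```text
scene bar 73 [-0.1459 -0.0006  0.0924] [-0.1455 -0.001   0.0924] [-0.1413  0.0348  0.0986] [-0.0027 -0.1459]
bar y ext -0.07699617716554452 0.07420600679762382
front top 188 [-0.1117 -0.077   0.1001] [-0.1007  0.0757  0.1176] [-0.1056 -0.0046  0.1121]
-0.06 yext -0.0787097760204696 0.0798664919542412 xext -0.08834628102169353 0.09181958189068866
-0.03 yext -0.07823033486519398 0.07843872601048514 xext -0.0883773955529061 0.09189114843209524
0.0 yext -0.077668043632992 0.07923317738283019 xext -0.08791118035883912 0.0917524798899856
0.03 yext -0.07806114866490958 0.00838947766608109 xext -0.08784581153682725 0.09185559926633326
0.06 yext -0.0780379818225228 0.010275700131744323 xext -0.08836837167333852 0.09090795608762582
[-0.0715  0.9974] [-0.9974 -0.0715]
top bar 78 [-0.1441 -0.      0.0865] [-0.1483  0.0007  0.0902] [-0.1151  0.0347  0.0975] [-0.0054 -0.1441]
bar y ext -0.07640033475910821 0.07677816018791167
front top 127 [-0.1118 -0.0767  0.1026] [-0.0902  0.0758  0.1175] [-0.1078 -0.002   0.111 ]
-0.06 yext -0.07809138395332843 0.07759028593632969 xext -0.09095246929157848 0.08984196757644781
-0.03 yext -0.07647652772978313 0.07600601240498853 xext -0.09029213246086865 0.08786616070464508
0.0 yext -0.07768189791184313 0.0774299663053218 xext -0.0922116481881223 0.08802395518023229
0.03 yext -0.07670887494494603 0.07593515872509714 xext -0.09050830969825961 0.08879967825085042
0.06 yext -0.07835637711384233 0.07742546809758373 xext -0.09038448152978429 0.0889549191045891
[-0.0715  0.9974] [-0.9974 -0.0715]
```

```bash
cat >> h.py <<'E'
def plan(x,y,z,ang=None):
    """ang: wanted world angle (deg) of tool y; prints dp in current tool axes, and turn (do translation first)"""
    s=env.sense(); p=s['ee_pos']; R=Ro.from_quat(s['ee_rot']).as_matrix()
    d=R.T@(np.array([x,y,z])-p)
    cur=np.degrees(np.arctan2(R[1,1],R[0,1]))
    print('pos',p.round(4),'yang',round(cur,2),'tilt',round(np.degrees(np.arccos(-R[2,2])),2),'gap',round(s['finger_gap']*94,1),'F',s['contact_force'].round(1),'j6',s['joints'][5].round(2),'t',s['t'])
    print('dp',d.round(4), 'turn',None if ang is None else np.round(-np.radians((ang-cur+90)%180-90),4))
E
```

Request:
drive_tool(
  dp=[
    [-0.055,-0.012,-0.004],
    [-0.055,-0.012,-0.004],
    [-0.055,-0.012,-0.004],
    [-0.055,-0.012,-0.004],
    [-0.055,-0.012,0],
    [-0.055,-0.012,0],
    [-0.055,-0.012,0],
    [-0.053,-0.011,0],
  ],
  turn=[0,0,0,0,0,0,0,0],
  grip=[0.4,0.4,0.4,0.4,0.4,0.4,0.4,0.4],
)

```text
t: 1.9
ee_pos: [0.609, 0.229, 0.2465]
ee_rot: [0.232, 0.973, 0.0, 0.0]
contact_force: [0.0, 0.6, 0.1]
finger_gap: 0.299
```

Request:
drive_tool(
  dp=[
    [0,0,0],
    [0,0,0],
    [0,0,0],
    [0,0,0],
  ],
  turn=[-0.18,-0.18,-0.18,0],
  grip=[0.4,0.4,0.4,0.4],
)

```text
t: 2.4
ee_pos: [0.6077, 0.2303, 0.2464]
ee_rot: [-0.034, 0.999, 0.0, -0.0]
contact_force: [-0.0, -0.1, -0.7]
finger_gap: 0.297
```

```bash
python3 - <<'E'
from h import *
plan(.6085,.230,.094,94.1)
s=snap('wrist','w1');np.savez('pics/w1.npz',**s)
P=cloud(s).reshape(-1,3); P=P[~np.isnan(P[:,0])]
c=np.array([.598,.376]);a=np.radians(94.1);X=np.array([np.cos(a),np.sin(a)]);Y=np.array([-X[1],X[0]])
d=P[:,:2]-c; L=np.c_[d@X,d@Y,P[:,2]]
b=L[(abs(L[:,1])<.035)&(L[:,0]<-.13)&(L[:,0]>-.165)&(L[:,2]>.07)&(L[:,2]<.11)]
print(len(b),b.min(0),b.max(0),np.median(b,0),np.polyfit(b[:,1],b[:,0],1))
E
```

```text
pos [0.6077 0.2303 0.2464] yang 93.95 tilt 0.01 gap 27.9 F [-0.  -0.1 -0.7] j6 -1.38 t 2.4
dp [-0.0008 -0.0003  0.1524] turn -0.0027
672 [-0.15124519 -0.03499639  0.08667666] [-0.14183337  0.03463011  0.09340095] [-0.14681821  0.00094866  0.09089155] [ 0.004437   -0.14644726]
```

View pics/w1.png

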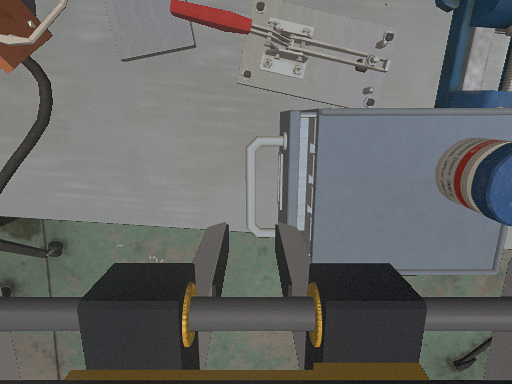

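The wrist picture shows the bar (col ~252, rows 135-235) midway between the fingers (cols ~215 and 290). The drawer is about 11 mm ajar. I go down onto the bar.

Request:
drive_tool(
  dp=[
    [-0.001,0,0.04],
    [0,0,0.04],
    [0,0,0.04],
    [0,0,0.032],
    [0,0,0],
    [0,0,0],
    [0,0,0],
  ],
  turn=[0,0,0,0,0,0,0],
  grip=[0.4,0.4,0.4,0.4,0.4,1,1],
)

```text
t: 3.32
ee_pos: [0.6099, 0.2306, 0.0965]
ee_rot: [-0.035, 0.999, 0.0, 0.002]
contact_force: [-0.0, -1.8, -0.3]
finger_gap: 0.121
```

Request:
drive_tool(
  dp=[
    [0,0,0],
    [0,-0.012,0],
    [0,-0.02,0],
    [0,-0.025,0],
    [0,-0.025,0],
    [0,-0.025,0],
    [0,-0.018,0],
    [0,-0.01,0],
  ],
  turn=[0,0,0,0,0,0,0,0],
  grip=[1,1,1,1,1,1,1,1],
)

```text
t: 4.32
ee_pos: [0.6198, 0.0951, 0.0964]
ee_rot: [-0.035, 0.999, 0.001, 0.002]
contact_force: [0.5, 2.8, 5.8]
finger_gap: 0.097
```

Request:
drive_tool(
  dp=[
    [0,-0.004,0],
    [0,-0.004,0],
    [0,-0.004,0],
    [0,-0.002,0],
    [0,0,0],
  ],
  turn=[0,0,0,0,0],
  grip=[1,1,1,1,1],
)

```text
t: 4.95
ee_pos: [0.6203, 0.0878, 0.0964]
ee_rot: [-0.034, 0.999, 0.006, 0.002]
contact_force: [0.8, 14.9, 6.7]
finger_gap: 0.095
```

Request:
drive_tool(
  dp=[
    [0,0.006,0],
    [0,0,0],
    [0,0,0],
    [0,0,-0.04],
    [0,0,-0.05],
    [0,0,-0.05],
    [0,0,0],
    [0,0,0],
  ],
  turn=[0,0,0,0,0,0,0,0],
  grip=[1,0.4,0.4,0.4,0.4,0.4,0.4,0.4],
)

```text
t: 5.95
ee_pos: [0.6181, 0.0874, 0.2335]
ee_rot: [-0.035, 0.999, -0.0, -0.001]
contact_force: [-0.3, -0.3, -0.4]
finger_gap: 0.299
```

```bash
python3 - <<'E'
from h import *
np.set_printoptions(precision=4,suppress=True)
plan(0.48,-.37,.25,94)
s=snap('wrist','w2');np.savez('pics/w2.npz',**s)
P=cloud(s).reshape(-1,3); P=P[~np.isnan(P[:,0])]
c=np.array([.598,.376]);a=np.radians(94.1);X=np.array([np.cos(a),np.sin(a)]);Y=np.array([-X[1],X[0]])
d=P[:,:2]-c; L=np.c_[d@X,d@Y,P[:,2]]
b=L[(abs(L[:,1])<.035)&(L[:,0]<-.2)&(L[:,0]>-.31)&(L[:,2]>.08)&(L[:,2]<.1)]
print(len(b),b.min(0),b.max(0),np.median(b,0),np.polyfit(b[:,1],b[:,0],1))
s=snap('top','t2');np.savez('pics/t2.npz',**s)
s=snap('scene','s2');np.savez('pics/s2.npz',**s)
cv2.imwrite('pics/s2z.png',cv2.resize(s['image'][90:330,140:420],(0,0),fx=2.5,fy=2.5))
E
```

```text
pos [0.6181 0.0874 0.2335] yang 94.06 tilt 0.1 gap 28.1 F [-0.3 -0.3 -0.4] j6 -1.61 t 5.95
dp [ 0.1701 -0.4465 -0.0162] turn 0.001
867 [-0.2922 -0.0347  0.0801] [-0.2524  0.0349  0.1   ] [-0.2863  0.0011  0.091 ] [-0.003  -0.2808]
```

View pics/w2.png

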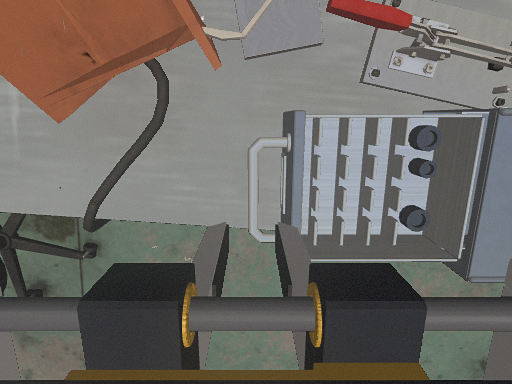

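View pics/s2z.png

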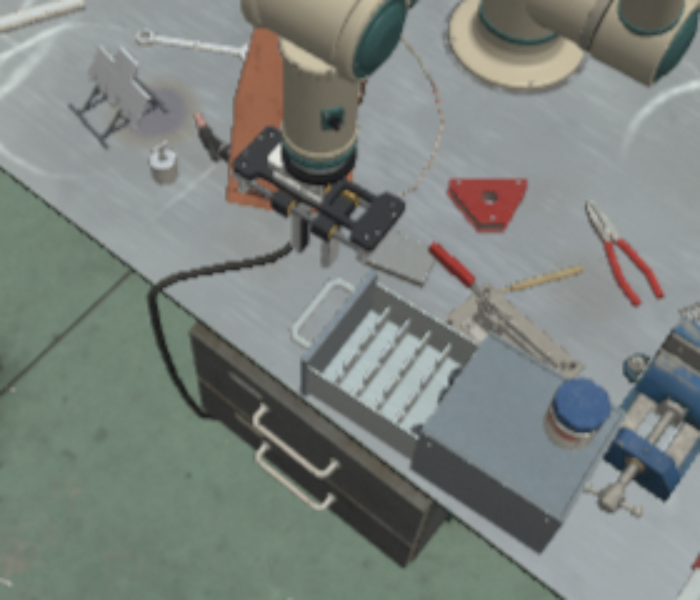

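The drawer is out to its stop and its walls and notches show (w2 cols 305-430, rows 115-250). I move over the slots for a measurement from straight above.

Request:
drive_tool(
  dp=[
    [0,0.035,0],
    [0,0.04,0],
    [0,0.04,0],
    [0,0,0],
    [0,0,0],
  ],
  turn=[0,0,0,0,0],
  grip=[-0.5,-0.5,-0.5,-0.5,-0.5],
)

```text
t: 6.72
ee_pos: [0.6102, 0.2019, 0.2334]
ee_rot: [-0.036, 0.999, -0.001, -0.001]
contact_force: [1.1, -1.1, 0.8]
finger_gap: 0.742
```

```bash
python3 - <<'E'
from h import *
np.set_printoptions(precision=4,suppress=True)
s=snap('wrist','w3');np.savez('pics/w3.npz',**s)
P=cloud(s)
# orthographic height map in cabinet frame: x L from -.28..-.08, y -.08...08, 0.25mm/px?
c=np.array([.598,.376]);a=np.radians(94.1);X=np.array([np.cos(a),np.sin(a)]);Y=np.array([-X[1],X[0]])
d=P[...,:2]-c; L=np.stack([d@X,d@Y,P[...,2]],-1)
Q=L.reshape(-1,3);Q=Q[~np.isnan(Q[:,0])]
Q=Q[(Q[:,0]>-.27)&(Q[:,0]<-.09)&(abs(Q[:,1])<.085)]
print(np.histogram(Q[:,2],bins=np.arange(0,.14,.005)))
W=Q[(Q[:,2]>.05)&(Q[:,2]<.063)&(abs(Q[:,1])<.066)]
print('walltops x hist');h,e=np.histogram(W[:,0],bins=np.arange(-.26,-.1,.002));print([(round(x,3),n) for x,n in zip(e,h) if n>5])
h,e=np.histogram(W[:,1],bins=np.arange(-.07,.07,.002));print([(round(x,3),n) for x,n in zip(e,h)])
cv2.imwrite('pics/w3z.png',cv2.resize(s['image'][60:330,150:450],(0,0),fx=2.2,fy=2.2))
E
```

```text
(array([  107,     0,     1,  1595, 10198,   452,   673,   898,   819,
         582,   561,  1667,   323,   336,   347,   357,   369,   564,
        1025,   139,   163,   391,  1028,     0,     0,     0,     0,
           0]), array([0.   , 0.005, 0.01 , 0.015, 0.02 , 0.025, 0.03 , 0.035, 0.04 ,
       0.045, 0.05 , 0.055, 0.06 , 0.065, 0.07 , 0.075, 0.08 , 0.085,
       0.09 , 0.095, 0.1  , 0.105, 0.11 , 0.115, 0.12 , 0.125, 0.13 ,
       0.135, 0.14 ]))
walltops x hist
[(np.float64(-0.244), np.int64(253)), (np.float64(-0.22), np.int64(132)), (np.float64(-0.218), np.int64(181)), (np.float64(-0.216), np.int64(86)), (np.float64(-0.19), np.int64(142)), (np.float64(-0.188), np.int64(169)), (np.float64(-0.186), np.int64(56)), (np.float64(-0.16), np.int64(160)), (np.float64(-0.158), np.int64(170)), (np.float64(-0.156), np.int64(30)), (np.float64(-0.13), np.int64(218)), (np.float64(-0.128), np.int64(171)), (np.float64(-0.126), np.int64(14))]
[(np.float64(-0.07), np.int64(0)), (np.float64(-0.068), np.int64(0)), (np.float64(-0.066), np.int64(20)), (np.float64(-0.064), np.int64(26)), (np.floa
[... 1570 characters left out ...]
t64(36)), (np.float64(0.028), np.int64(39)), (np.float64(0.03), np.int64(19)), (np.float64(0.032), np.int64(6)), (np.float64(0.034), np.int64(6)), (np.float64(0.036), np.int64(6)), (np.float64(0.038), np.int64(5)), (np.float64(0.04), np.int64(16)), (np.float64(0.042), np.int64(31)), (np.float64(0.044), np.int64(38)), (np.float64(0.046), np.int64(37)), (np.float64(0.048), np.int64(37)), (np.float64(0.05), np.int64(38)), (np.float64(0.052), np.int64(42)), (np.float64(0.054), np.int64(40)), (np.float64(0.056), np.int64(40)), (np.float64(0.058), np.int64(40)), (np.float64(0.06), np.int64(39)), (np.float64(0.062), np.int64(39)), (np.float64(0.064), np.int64(39)), (np.float64(0.066), np.int64(0))]
```

View pics/w3.png

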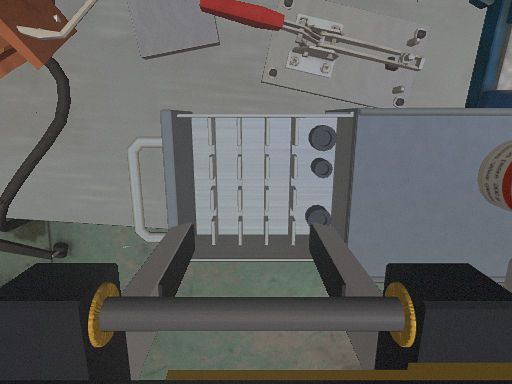

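```bash
python3 - <<'E'
from h import *
np.set_printoptions(precision=4,suppress=True)
s=dict(np.load('pics/w3.npz'));P=cloud(s)
c=np.array([.598,.376]);a=np.radians(94.1);X=np.array([np.cos(a),np.sin(a)]);Y=np.array([-X[1],X[0]])
d=P[...,:2]-c; L=np.stack([d@X,d@Y,P[...,2]],-1)
Q=L.reshape(-1,3);Q=Q[~np.isnan(Q[:,0])]
W=Q[(Q[:,2]>.0555)&(Q[:,2]<.063)&(abs(Q[:,1])<.066)]
cs=[]
for x0 in (-.217,-.187,-.157,-.128):
    k=W[abs(W[:,0]-x0)<.008]
    p=np.polyfit(k[:,1],k[:,0],1);cs.append(p[1])
    m=k[abs(k[:,1])<.018,1]; print(x0,len(k),p,'notch',m[m<0].max(),m[m>0].min(), 'z',k[:,2].mean())
print(np.mean(cs))
# side walls tops
S=Q[(Q[:,2]>.088)&(Q[:,2]<.096)&(Q[:,0]>-.24)&(Q[:,0]<-.11)]
for sg in (-1,1):
    k=S[S[:,1]*sg>.06];print(sg,len(k),np.polyfit(k[:,0],k[:,1],1),k[:,1].mean())
print(np.r_[c+np.mean(cs)*X])
E
```

```text
-0.217 281 [-0.0009 -0.2175] notch -0.005209070440383862 0.005887070569610765 z 0.056601489015485056
-0.187 274 [-0.0008 -0.1876] notch -0.005847510096132095 0.005888017022412785 z 0.05664865852531463
-0.157 264 [ 0.0001 -0.1578] notch -0.0060567254586542186 0.005913577783801036 z 0.056561176208285935
-0.128 274 [-0.     -0.1278] notch -0.005121793242040463 0.005868750489817081 z 0.056580296656371216
-0.1726474410067649
-1 482 [ 0.0016 -0.0713] -0.07155073015571864
1 425 [0.0005 0.0723] 0.07225270259037052
[0.6103 0.2038]
```

```bash
python3 - <<'E'
from h import *
np.set_printoptions(precision=3,suppress=True)
s=dict(np.load('pics/top0.npz'));P=cloud(s).reshape(-1,3);P=P[~np.isnan(P[:,0])]
for y in np.arange(-.45,.25,.05):
    k=P[(abs(P[:,1]-y)<.025)&(P[:,0]>.3)&(P[:,0]<.75)]
    print(round(y,2),k[k[:,2].argmax()])
# divider plane fit
D=P[(P[:,0]>.455)&(P[:,0]<.53)&(P[:,1]>-.45)&(P[:,1]<-.3)&(P[:,2]>.045)]
best=None;rng=np.random.default_rng(0)
for i in range(500):
    q=D[rng.choice(len(D),3,False)];n=np.cross(q[1]-q[0],q[2]-q[0]);n/=np.linalg.norm(n)+1e-12
    m=abs((D-q[0])@n)<.002
    if best is None or m.sum()>best.sum():best=m
q=D[best];n=np.linalg.svd(q-q.mean(0))[2][2];n*=np.sign(n[2]);print(len(D),best.sum(),n,'tilt of plane',np.degrees(np.arcsin(n[2])),'yaw n',np.degrees(np.arctan2(n[1],n[0])),q.mean(0))
u=np.cross([0,0,1],n);u/=np.linalg.norm(u);v=np.cross(n,u)
print(u,v,'u ext',(q@u).min(),(q@u).max())
t=q[q[:,2]>.08];print('tab',(t@u).min(),(t@u).max(),t.mean(0), 'vmax',(q@v).max())
plan(.5,-.37,.25,0)
E
```

```text
-0.45 [ 0.478 -0.431  0.077]
-0.4 [ 0.468 -0.391  0.106]
-0.35 [ 0.471 -0.373  0.104]
-0.3 [ 0.499 -0.324  0.078]
-0.25 [ 0.56  -0.243  0.075]
-0.2 [ 0.351 -0.219  0.219]
-0.15 [ 0.312 -0.127  0.199]
-0.1 [ 0.305 -0.084  0.287]
-0.05 [ 0.334 -0.07   0.279]
-0.0 [ 0.398 -0.016  0.252]
0.05 [0.473 0.027 0.206]
0.1 [0.484 0.08  0.171]
0.15 [0.448 0.156 0.09 ]
0.2 [0.57  0.223 0.098]
330 236 [ 0.839 -0.176  0.516] tilt of plane 31.03278166530285 yaw n -11.838271102914533 [ 0.493 -0.374  0.069]
[ 0.205  0.979 -0.   ] [-0.505  0.106  0.857] u ext -0.3311964789945844 -0.20231229191572134
tab -0.29047940596401695 -0.24261730132382467 [ 0.48  -0.371  0.092] vmax -0.1868258470534369
pos [0.61  0.202 0.234] yang 94.05 tilt 0.1 gap 70.2 F [-0.3  0.1  0.2] j6 -1.43 t 6.775
dp [ 0.151 -0.562 -0.016] turn -1.5
```

Request:
drive_tool(
  dp=[
    [-0.0064,-0.051,-0.02],
    [-0.0064,-0.051,-0.02],
    [-0.0064,-0.051,-0.02],
    [-0.0064,-0.051,-0.015],
    [-0.0064,-0.051,-0.015],
  ],
  turn=[0,0,0,0,0],
  grip=[-0.5,-0.5,-0.5,-0.5,-0.5],
)

```text
t: 7.4
ee_pos: [0.6604, -0.0528, 0.325]
ee_rot: [-0.035, 0.999, -0.0, 0.0]
contact_force: [0.1, 0.4, -0.2]
finger_gap: 0.746
```

Request:
drive_tool(
  dp=[
    [0.023,-0.045,0],
    [0.023,-0.045,0],
    [0.023,-0.045,0],
    [0.023,-0.045,0],
    [0.023,-0.045,0.015],
    [0.023,-0.045,0.015],
    [0.023,-0.045,0.015],
    [0.023,-0.045,0.015],
  ],
  turn=[0,0,0,0,0,0,0,0],
  grip=[-0.5,-0.5,-0.5,-0.5,-0.5,-0.5,-0.5,-0.5],
)

```text
t: 8.4
ee_pos: [0.5007, -0.4243, 0.2639]
ee_rot: [-0.035, 0.999, -0.0, -0.0]
contact_force: [1.1, 1.0, -0.8]
finger_gap: 0.751
```

Request:
drive_tool(
  dp=[
    [0,0,0],
    [0,0,0],
    [0,0,0],
    [0,0,0],
    [0,0,0],
    [0,0,0],
    [0,0,0],
    [0,0,0],
  ],
  turn=[0.18,0.18,0.18,0.18,0.18,0.18,0.18,0.18],
  grip=[-0.5,-0.5,-0.5,-0.5,-0.5,-0.5,-0.5,-0.5],
)

```text
t: 9.4
ee_pos: [0.5014, -0.4228, 0.2642]
ee_rot: [0.635, 0.772, -0.0, -0.0]
contact_force: [-0.2, 0.6, 0.4]
finger_gap: 0.755
```

Request:
drive_tool(
  dp=[
    [0,0,0],
    [0,0,0],
    [0,0,0],
    [0,0,0],
  ],
  turn=[0.18,0.18,0.04,0],
  grip=[-0.5,-0.5,-0.5,-0.5],
)

```text
t: 9.9
ee_pos: [0.5016, -0.4227, 0.2642]
ee_rot: [0.774, 0.633, -0.0, -0.0]
contact_force: [0.5, -0.6, -0.1]
finger_gap: 0.749
```

```bash
cat > dv.py <<'E'
from h import *
def fit(P,lo=.04):
    D=P.reshape(-1,3);D=D[~np.isnan(D[:,0])]
    D=D[(D[:,0]>.455)&(D[:,0]<.54)&(D[:,1]>-.46)&(D[:,1]<-.29)&(D[:,2]>lo)]
    rng=np.random.default_rng(0);best=None
    for i in range(800):
        q=D[rng.choice(len(D),3,False)];n=np.cross(q[1]-q[0],q[2]-q[0]);n/=np.linalg.norm(n)+1e-12
        m=abs((D-q[0])@n)<.0015
        if best is None or m.sum()>best.sum():best=m
    q=D[best];n=np.linalg.svd(q-q.mean(0))[2][2];n*=np.sign(n[0])
    print(len(D),best.sum(),n,'lean',np.degrees(np.arcsin(n[2])),'yaw n',np.degrees(np.arctan2(n[1],n[0])),q.mean(0))
    u=np.cross([0,0,1],n);u/=np.linalg.norm(u);v=np.cross(n,u)
    pu,pv=q@u,q@v
    top=pv.max(); tab=pu[pv>top-.02]
    print('u',u,'v',v,'u ext',pu.min(),pu.max(),'tab',tab.min(),tab.max())
    uc=(pu.min()+pu.max())/2
    o=n*np.mean(q@n)
    top=np.percentile(pv[pv>top-.006],90)
    print('front-face top middle',o+u*uc+v*top,'bottom edge mid (85 down)',o+u*uc+v*(top-.085))
    return n,u,v
E
python3 - <<'E'
from dv import *
np.set_printoptions(precision=4,suppress=True)
plan(.49,-.44,.25,-11.8)
s=snap('wrist','w4');np.savez('pics/w4.npz',**s)
fit(cloud(s))
E
```

```text
pos [ 0.5016 -0.4227  0.2642] yang -11.42 tilt 0.03 gap 70.5 F [ 0.5 -0.6 -0.1] j6 -0.61 t 9.9
dp [-0.0193 -0.008   0.0142] turn 0.0067
36445 11895 [0.1713 0.7986 0.577 ] lean 35.238238223293266 yaw n 77.8929343402438 [ 0.5007 -0.3959  0.3542]
u [-0.9778  0.2097  0.    ] v [-0.121  -0.5641  0.8168] u ext -0.6140882218341223 -0.5242136252054366 tab -0.6140882218341223 -0.5263546197452903
front-face top middle [ 0.4959 -0.4016  0.3635] bottom edge mid (85 down) [ 0.5062 -0.3537  0.2941]
```

View pics/w4.png

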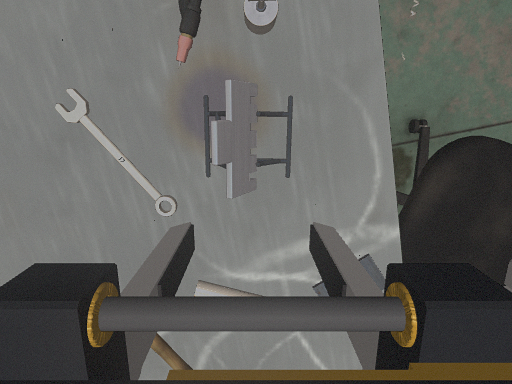

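```bash
sed -i 's/&(D\[:,2\]>lo)/\&(D[:,2]>lo)\&(D[:,2]<.13)/' dv.py
python3 - <<'E'
from dv import *
np.set_printoptions(precision=4,suppress=True)
s=dict(np.load('pics/w4.npz'))
P=cloud(s);n,u,v=fit(P)
a=np.radians(-11.6);sx=np.array([np.cos(a),np.sin(a)]);sy=np.array([-sx[1],sx[0]])
# height map crop in stand frame
D=P.reshape(-1,3);D=D[~np.isnan(D[:,0])];D=D[(D[:,2]>.008)&(D[:,2]<.12)]
c=np.array([.51,-.37]);d=(D[:,:2]-c);L=np.c_[d@sx,d@sy,D[:,2]]
L=L[(abs(L[:,0])<.08)&(abs(L[:,1])<.08)]
im=np.zeros((320,320),np.float32)
for x,y,z in L:
    i=int(160-y*2000);j=int(160+x*2000);im[max(i-1,0):i+2,max(j-1,0):j+2]=np.maximum(im[max(i-1,0):i+2,max(j-1,0):j+2],z)
cv2.imwrite('pics/hm.png',cv2.resize(cv2.applyColorMap((im/.11*255).clip(0,255).astype(np.uint8),cv2.COLORMAP_JET),(640,640))[20:620])
cv2.imwrite('pics/w4z.png',cv2.resize(s['image'][70:210,180:310],(0,0),fx=4,fy=4))
E
```

```text
3498 2965 [ 0.8445 -0.1752  0.506 ] lean 30.399087696704168 yaw n -11.722977111078452 [ 0.4939 -0.3727  0.066 ]
u [ 0.2032  0.9791 -0.    ] v [-0.4955  0.1028  0.8625] u ext -0.3308485696849306 -0.2031074177957634 tab -0.2896227054374354 -0.2442879377995431
front-face top middle [ 0.4751 -0.3712  0.098 ] bottom edge mid (85 down) [ 0.5172 -0.38    0.0247]
```

View pics/hm.png

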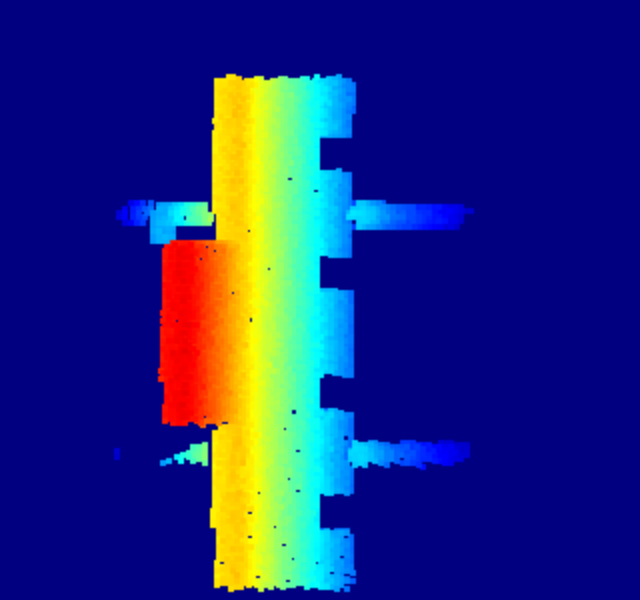

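View pics/w4z.png

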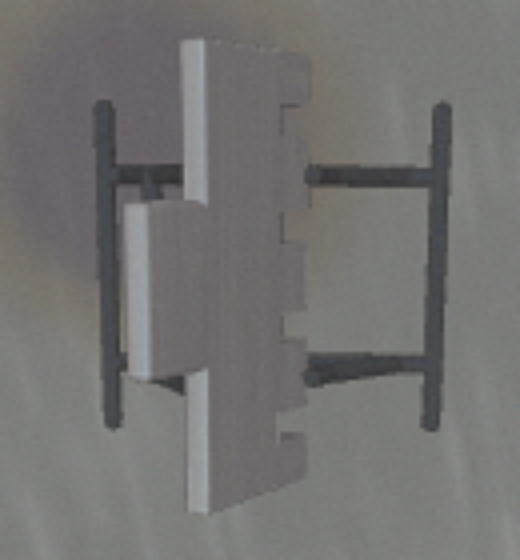

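The height map matches the stated sizes: 30.4° lean, lower edge at z ≈ 0.024, 128 mm length, and no stand rods within ±22 mm of the tab's middle. Next I work out the move to straddle the tab.

```bash
python3 - <<'E'
from h import *
plan(.4844,-.3732,.087,-11.7)
E
```

```text
pos [ 0.5018 -0.4225  0.2643] yang -11.39 tilt 0.03 gap 70.5 F [0.4 0.3 0.9] j6 -0.61 t 9.95
dp [ 0.0449 -0.0267  0.1773] turn 0.0055
```

Request:
drive_tool(
  dp=[
    [0.0225,-0.0135,0],
    [0.0225,-0.0135,0],
    [0,0,0.03],
    [0,0,0.03],
    [0,0,0.02],
    [0,0,0],
  ],
  turn=[0.0055,0,0,0,0,0],
  grip=[-0.1,-0.1,-0.1,-0.1,-0.1,-0.1],
)

```text
t: 10.7
ee_pos: [0.4841, -0.3718, 0.1828]
ee_rot: [0.775, 0.632, -0.0, -0.002]
contact_force: [-0.3, -0.0, 0.8]
finger_gap: 0.549
```

```bash
python3 - <<'E'
from h import *
plan(.4844,-.3732,.087,-11.7)
snap('wrist','w5')
E
```

```text
pos [ 0.4841 -0.3718  0.1828] yang -11.67 tilt 0.22 gap 51.6 F [-0.3 -0.   0.8] j6 -0.57 t 10.7
dp [-0.0015  0.0009  0.0958] turn 0.0006
```

View pics/w5.png

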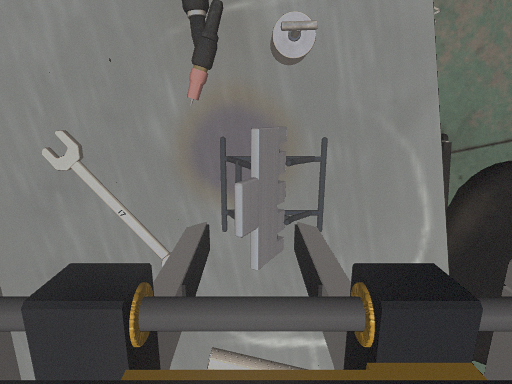

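The tab (col ~245, row 205) lies between the open fingers (tips at cols 200 and 305). I go down.

Request:
drive_tool(
  dp=[
    [-0.001,0.001,0.03],
    [0,0,0.03],
    [0,0,0.025],
    [0,0,0.01],
    [0,0,0],
  ],
  turn=[0,0,0,0,0],
  grip=[-0.1,-0.1,-0.1,-0.1,-0.1],
)

```text
t: 11.38
ee_pos: [0.4863, -0.3739, 0.0899]
ee_rot: [0.775, 0.632, 0.0, 0.0]
contact_force: [-0.8, 1.0, 0.4]
finger_gap: 0.55
```

Request:
drive_tool(
  dp=[
    [0,0,0],
    [0,0,0],
    [0,0,0],
    [0,0,0],
  ],
  turn=[0,0,0,0],
  grip=[1,1,1,1],
)

```text
t: 11.88
ee_pos: [0.4907, -0.3752, 0.0926]
ee_rot: [0.776, 0.631, 0.003, 0.005]
contact_force: [7.2, 2.1, 11.8]
finger_gap: 0.197
```

Request:
drive_tool(
  dp=[
    [0,0.003,-0.005],
    [0,0.004,-0.006],
    [0,0.005,-0.006],
    [0,0,0],
  ],
  turn=[0,0,0,0],
  grip=[1,1,1,1],
)

```text
t: 12.38
ee_pos: [0.5038, -0.3787, 0.1097]
ee_rot: [0.775, 0.631, 0.003, 0.007]
contact_force: [6.0, -0.8, 5.5]
finger_gap: 0.085
```

Request:
drive_tool(
  dp=[
    [0,0.004,-0.01],
    [0,0.004,-0.02],
    [0,0,-0.03],
    [0,0,-0.04],
    [0,0,-0.04],
    [0,0,-0.04],
    [0,0,0],
    [0,0,0],
  ],
  turn=[0,0,0,0,0,0,0,0],
  grip=[1,1,1,1,1,1,1,1],
)

```text
t: 13.38
ee_pos: [0.5048, -0.3768, 0.2848]
ee_rot: [0.775, 0.632, -0.0, -0.002]
contact_force: [-0.0, 0.3, -2.8]
finger_gap: 0.084
```

```bash
python3 - <<'E'
from h import *
plan(.65,-.2,.35,4.1)
s=snap('wrist','w6');np.savez('pics/w6.npz',**s)
s=snap('scene','s6');np.savez('pics/s6.npz',**s)
cv2.imwrite('pics/s6z.png',cv2.resize(s['image'][30:190,100:300],(0,0),fx=3.5,fy=3.5))
E
```

```text
pos [ 0.5048 -0.3768  0.2848] yang -11.66 tilt 0.19 gap 7.9 F [-0.   0.3 -2.8] j6 -0.55 t 13.375
dp [ 0.2027  0.1063 -0.0652] turn -0.2751
```

View pics/w6.png

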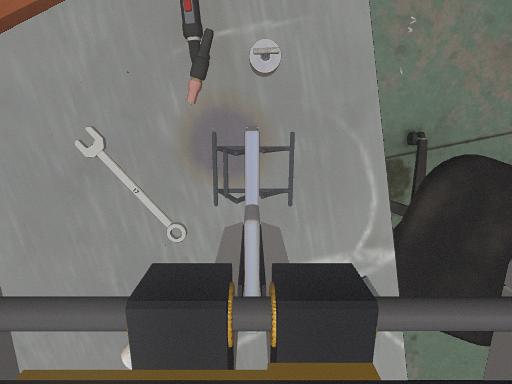

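View pics/s6z.png

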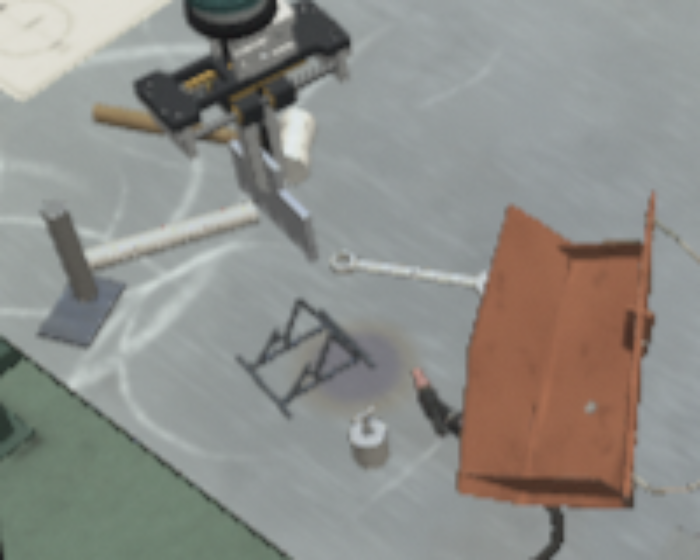

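```bash
cat > pl.py <<'E'
from h import *
def plate(s,p,q):
    R=Ro.from_quat(q).as_matrix()
    P=cloud(s).reshape(-1,3);P=P[~np.isnan(P[:,0])]
    T=(P-p)@R
    k=T[(abs(T[:,1])<.006)&(T[:,0]>.012)&(T[:,0]<.09)&(T[:,2]>-.02)&(T[:,2]<.06)]
    k=k[np.argsort(k[:,0])]
    for lo in np.arange(.012,.09,.004):
        m=k[(k[:,0]>=lo)&(k[:,0]<lo+.004)]
        if len(m): print(round(lo,3),len(m),'z %.4f..%.4f med %.4f y %.4f'%(m[:,2].min(),m[:,2].max(),np.median(m[:,2]),np.median(m[:,1])))
    m=k[(k[:,0]>.028)&(k[:,0]<.058)]
    pf=np.polyfit(m[:,0],m[:,2],1);py=np.polyfit(m[:,0],m[:,1],1)
    print('shoulder z at 0: %.4f slope %.4f ; y at0 %.4f slope %.4f; xmax %.4f'%(pf[1],pf[0],py[1],py[0],k[:,0].max()))
    print('end pct',np.percentile(k[:,0],[98,99,99.7]))
E
python3 - <<'E'
from pl import *
s=dict(np.load('pics/w6.npz'));st=env.sense()
plate(s,st['ee_pos'],st['ee_rot'])
E
```

```text
0.012 117 z -0.0114..-0.0067 med -0.0095 y -0.0000
0.016 122 z -0.0112..-0.0068 med -0.0096 y 0.0005
0.02 343 z -0.0110..0.0186 med -0.0021 y -0.0000
0.024 95 z 0.0058..0.0188 med 0.0172 y -0.0001
0.028 99 z 0.0158..0.0183 med 0.0172 y 0.0005
0.032 97 z 0.0154..0.0185 med 0.0171 y 0.0005
0.036 97 z 0.0156..0.0184 med 0.0170 y 0.0005
0.04 99 z 0.0151..0.0183 med 0.0169 y -0.0001
0.044 100 z 0.0153..0.0184 med 0.0169 y 0.0002
0.048 107 z 0.0154..0.0181 med 0.0168 y 0.0005
0.052 100 z 0.0151..0.0183 med 0.0167 y 0.0002
0.056 110 z 0.0150..0.0183 med 0.0168 y -0.0001
0.06 99 z 0.0149..0.0185 med 0.0169 y 0.0005
0.064 62 z 0.0161..0.0539 med 0.0259 y 0.0005
shoulder z at 0: 0.0175 slope -0.0134 ; y at0 0.0003 slope -0.0010; xmax 0.0651
end pct [0.06466125 0.06492286 0.06509461]
```

The plate is held upright with its tips 75 mm below the TCP. It is off-centre by only about 0.5 mm and tilted by about 0.013 rad. I carry it round the toolbox to the drawer.

Request:
drive_tool(
  dp=[
    [0.02,0.01,-0.01],
    [0.03,0.015,-0.01],
    [0.038,0.02,-0.015],
    [0.038,0.02,-0.015],
    [0.038,0.02,-0.015],
    [0.038,0.02,0],
  ],
  turn=[0,0,0,0,0,0],
  grip=[1,1,1,1,1,1],
)

```text
t: 14.22
ee_pos: [0.6511, -0.1982, 0.353]
ee_rot: [0.775, 0.632, 0.001, 0.001]
contact_force: [0.7, 0.3, -2.0]
finger_gap: 0.082
```

Request:
drive_tool(
  dp=[
    [0.045,-0.014,0],
    [0.048,-0.015,0],
    [0.048,-0.015,0],
    [0.048,-0.015,0],
    [0.048,-0.015,0],
    [0.048,-0.015,0],
    [0.048,-0.015,0],
    [0.04,-0.012,0],
  ],
  turn=[0,0,0,0,0,0,0,0],
  grip=[1,1,1,1,1,1,1,1],
)

```text
t: 15.22
ee_pos: [0.61, 0.1916, 0.3514]
ee_rot: [0.775, 0.632, 0.0, -0.001]
contact_force: [0.6, -0.3, -1.2]
finger_gap: 0.083
```

Request:
drive_tool(
  dp=[
    [0,0,0],
    [0,0,0],
    [0,0,0],
    [0,0,0],
  ],
  turn=[-0.14,-0.135,0,0],
  grip=[1,1,1,1],
)

```text
t: 15.72
ee_pos: [0.6109, 0.1885, 0.3514]
ee_rot: [0.682, 0.731, 0.0, -0.0]
contact_force: [0.6, 0.8, -1.1]
finger_gap: 0.083
```

```bash
python3 - <<'E'
from h import *
plan(.6104,.2033,.2,4.1)
E
```

```text
pos [0.6109 0.1885 0.3514] yang 4.02 tilt 0.03 gap 7.8 F [ 0.6  0.8 -1.1] j6 0.12 t 15.725
dp [0.0147 0.0006 0.1514] turn -0.0014
```

Request:
drive_tool(
  dp=[
    [0.0145,0.0005,0.03],
    [0,0,0.04],
    [0,0,0.04],
    [0,0,0.035],
    [0,0,0],
    [0,0,0],
  ],
  turn=[-0.0014,0,0,0,0,0],
  grip=[1,1,1,1,1,1],
)

```text
t: 16.48
ee_pos: [0.6115, 0.2025, 0.208]
ee_rot: [0.681, 0.732, 0.001, 0.001]
contact_force: [-0.0, 1.0, -1.3]
finger_gap: 0.082
```

```bash
python3 - <<'E'
from pl import *
plan(.6104,.2033,.097,4.1)
st=env.sense()
s=snap('wrist','w7');np.savez('pics/w7.npz',**s)
plate(s,st['ee_pos'],st['ee_rot'])
# slots again in cabinet frame
P=cloud(s)
c=np.array([.598,.376]);a=np.radians(94.1);X=np.array([np.cos(a),np.sin(a)]);Y=np.array([-X[1],X[0]])
d=P[...,:2]-c; L=np.stack([d@X,d@Y,P[...,2]],-1)
Q=L.reshape(-1,3);Q=Q[~np.isnan(Q[:,0])]
W=Q[(Q[:,2]>.0545)&(Q[:,2]<.063)&(abs(Q[:,1])<.066)]
for x0 in (-.217,-.187,-.157,-.128):
    k=W[abs(W[:,0]-x0)<.008]
    if len(k)>10: 
        m=k[abs(k[:,1])<.018,1]; print(x0,len(k),k[:,0].mean(),np.polyfit(k[:,1],k[:,0],1),'notch',m[m<0].max() if (m<0).any() else None,m[m>0].min() if (m>0).any() else None)
d=st['ee_pos'][:2]-c;print('TCP L',d@X,d@Y)
E
```

```text
pos [0.6115 0.2025 0.208 ] yang 4.13 tilt 0.14 gap 7.7 F [-0.   1.  -1.3] j6 0.14 t 16.475
dp [ 0.0008 -0.0013  0.111 ] turn 0.0005
0.012 115 z -0.0106..-0.0057 med -0.0087 y 0.0006
0.016 121 z -0.0106..-0.0062 med -0.0089 y 0.0006
0.02 342 z -0.0108..0.0193 med -0.0018 y 0.0001
0.024 100 z 0.0161..0.0202 med 0.0179 y 0.0006
0.028 94 z 0.0160..0.0197 med 0.0178 y 0.0000
0.032 97 z 0.0163..0.0198 med 0.0178 y 0.0000
0.036 101 z 0.0160..0.0200 med 0.0176 y 0.0006
0.04 97 z 0.0163..0.0193 med 0.0176 y 0.0006
0.044 98 z 0.0159..0.0191 med 0.0176 y 0.0003
0.048 105 z 0.0157..0.0188 med 0.0175 y 0.0000
0.052 103 z 0.0158..0.0195 med 0.0174 y 0.0005
0.056 105 z 0.0160..0.0193 med 0.0175 y 0.0000
0.06 104 z 0.0155..0.0190 med 0.0174 y 0.0005
0.064 63 z 0.0163..0.0549 med 0.0265 y 0.0005
shoulder z at 0: 0.0182 slope -0.0146 ; y at0 0.0003 slope 0.0001; xmax 0.0652
end pct [0.06477655 0.06500742 0.06520008]
-0.217 187 -0.21687924388052846 [ 0.00055879 -0.21688063] notch None None
-0.187 340 -0.1868796716175788 [-0.00236227 -0.1868838 ] notch -0.00920694921814336 0.005888559826821347
-0.157 382 -0.15709075425937144 [-0.00067598 -0.15709038] notch -0.008996655098856266 0.005754224524254925
-0.128 434 -0.12757553023149504 [-0.00254992 -0.12757879] notch -0.008784138473667586 0.005606379321245569
TCP L -0.17398397702644175 -0.001082745560364316
```

View pics/w7.png

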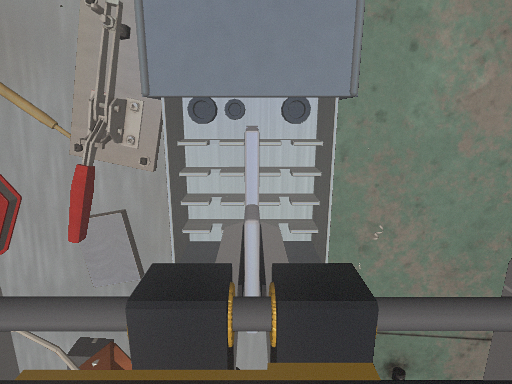

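The plate (col 251) lies in line with the middle notches (cols ~215-285, walls at rows 143, 172, 200 and 228). I correct by about 1 mm and lower it to just over the walls.

Request:
drive_tool(
  dp=[
    [0.001,-0.0013,0.02],
    [0,0,0.025],
    [0,0,0.018],
    [0,0,0],
    [0,0,0],
  ],
  turn=[0,0,0,0,0],
  grip=[1,1,1,1,1],
)

```text
t: 17.15
ee_pos: [0.6104, 0.2035, 0.1454]
ee_rot: [0.681, 0.732, 0.001, 0.001]
contact_force: [0.5, -0.0, -1.7]
finger_gap: 0.083
```

```bash
python3 - <<'E'
from h import *
plan(.6104,.2038,.098,4.1)
s=snap('wrist','w8');np.savez('pics/w8.npz',**s)
cv2.imwrite('pics/w8z.png',cv2.resize(s['image'][70:270,150:350],(0,0),fx=3,fy=3))
E
```

```text
pos [0.6104 0.2035 0.1454] yang 4.17 tilt 0.2 gap 7.8 F [ 0.5 -0.  -1.7] j6 0.14 t 17.15
dp [ 0.0002 -0.0002  0.0474] turn 0.0012
```

View pics/w8z.png

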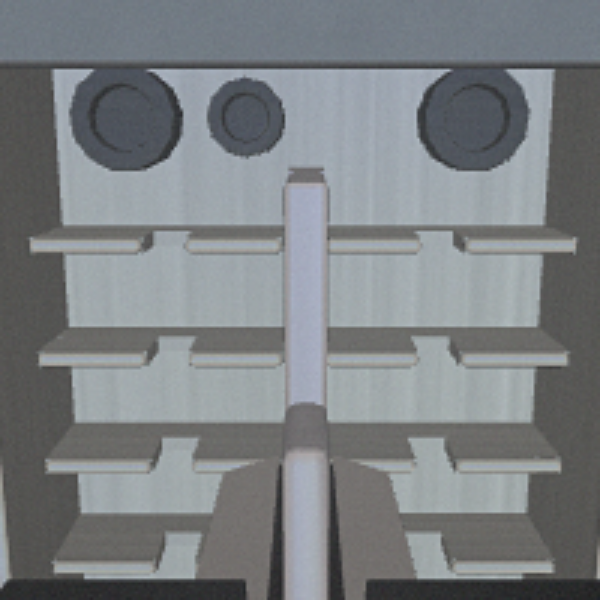

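The plate is centred on the middle notches. The wall parts beside it (cols 190-280 and 328-418) are equal left and right. I lower it slowly.

Request:
drive_tool(
  dp=[
    [0,0,0.008],
    [0,0,0.008],
    [0,0,0.008],
    [0,0,0.006],
    [0,0,0],
  ],
  turn=[0,0,0,0,0],
  grip=[1,1,1,1,1],
)

```text
t: 17.82
ee_pos: [0.6089, 0.2032, 0.1127]
ee_rot: [0.681, 0.732, -0.0, -0.0]
contact_force: [-0.8, -0.3, -1.3]
finger_gap: 0.082
```

Request:
drive_tool(
  dp=[
    [0,0,0.006],
    [0,0,0.005],
    [0,0,0.004],
    [0,0,0],
  ],
  turn=[0,0,0,0],
  grip=[1,1,1,1],
)

```text
t: 18.32
ee_pos: [0.6091, 0.2032, 0.0982]
ee_rot: [0.681, 0.732, -0.0, -0.0]
contact_force: [0.1, -0.2, -2.1]
finger_gap: 0.086
```

Request:
drive_tool(
  dp=[
    [0,0,0.002],
    [0,0,0.002],
    [0,0,0],
  ],
  turn=[0,0,0],
  grip=[1,1,1],
)

```text
t: 18.7
ee_pos: [0.6095, 0.2039, 0.0969]
ee_rot: [0.681, 0.732, 0.001, 0.0]
contact_force: [-3.1, 0.7, 8.4]
finger_gap: 0.085
```

The force rises to 8 N on the floor at the expected height. I release and lift.

Request:
drive_tool(
  dp=[
    [0,0,0],
    [0,0,0],
    [0,0,0],
    [0,0,0],
  ],
  turn=[0,0,0,0],
  grip=[0.4,0.4,0.4,0.4],
)

```text
t: 19.2
ee_pos: [0.6091, 0.2032, 0.0942]
ee_rot: [0.681, 0.732, -0.0, -0.0]
contact_force: [-0.1, -0.1, 0.8]
finger_gap: 0.303
```

Request:
drive_tool(
  dp=[
    [0,0,-0.02],
    [0,0,-0.04],
    [0,0,-0.05],
    [0,0,-0.04],
    [0,0,0],
    [0,0,0],
  ],
  turn=[0,0,0,0,0,0],
  grip=[0.4,0.4,0.4,0.4,0.4,0.4],
)

```text
t: 19.95
ee_pos: [0.6085, 0.2031, 0.2433]
ee_rot: [0.681, 0.732, -0.001, -0.001]
contact_force: [-0.1, -1.0, -0.0]
finger_gap: 0.301
```

```bash
python3 - <<'E'
from h import *
np.set_printoptions(precision=4,suppress=True)
plan(.6204,.06,.25,4.1)
s=snap('wrist','w9');np.savez('pics/w9.npz',**s)
cv2.imwrite('pics/w9z.png',cv2.resize(s['image'][50:300,130:380],(0,0),fx=2.4,fy=2.4))
P=cloud(s)
c=np.array([.598,.376]);a=np.radians(94.1);X=np.array([np.cos(a),np.sin(a)]);Y=np.array([-X[1],X[0]])
d=P[...,:2]-c; L=np.stack([d@X,d@Y,P[...,2]],-1)
Q=L.reshape(-1,3);Q=Q[~np.isnan(Q[:,0])]
k=Q[(abs(Q[:,1])<.02)&(Q[:,0]>-.25)&(Q[:,0]<-.1)&(Q[:,2]>.072)&(Q[:,2]<.12)]
sh=k[k[:,2]<.088];tb=k[k[:,2]>.1]
print('shoulder',len(sh),sh.mean(0),sh.min(0),sh.max(0));print('tab',len(tb),tb.mean(0),tb.min(0),tb.max(0))
print('yaw',np.polyfit(k[:,0],k[:,1],1), 'pitch',np.polyfit(sh[:,0],sh[:,2],1))
W=Q[(Q[:,2]>.054)&(Q[:,2]<.063)&(abs(Q[:,1])<.066)]
for x0 in (-.217,-.187,-.157,-.128):
    q=W[abs(W[:,0]-x0)<.008]
    if len(q): print(x0,len(q),q[:,0].mean())
E
```

```text
pos [0.6085 0.2031 0.2433] yang 4.18 tilt 0.11 gap 28.3 F [-0.1 -1.  -0. ] j6 0.14 t 19.95
dp [-0.1435  0.0014 -0.0067] turn 0.0013
shoulder 781 [-0.1877  0.0003  0.0791] [-0.2436 -0.0197  0.0721] [-0.1083  0.0199  0.088 ]
tab 871 [-0.2095  0.0001  0.1069] [-0.25 -0.02  0.1 ] [-0.1486  0.0196  0.1126]
yaw [0.0028 0.0008] pitch [-0.0054  0.0781]
-0.217 342 -0.21736920284040473
-0.187 267 -0.1872070468958134
-0.157 355 -0.1573779724673996
-0.128 279 -0.12757439209765814
```

View pics/w9z.png

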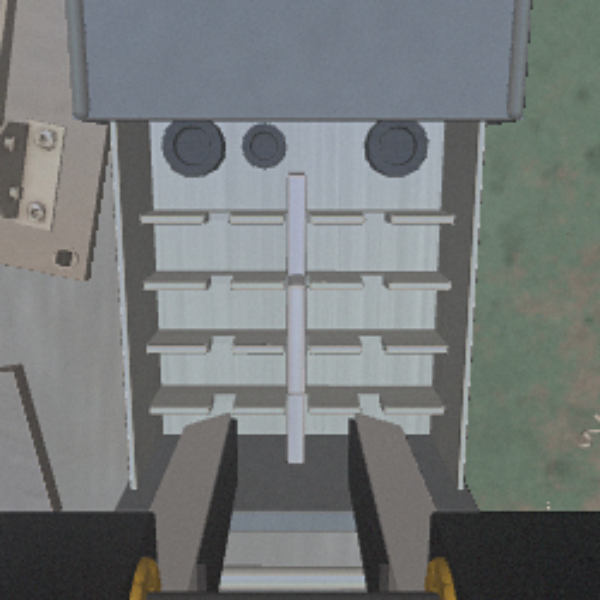

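```bash
python3 - <<'E'
from h import *
np.set_printoptions(precision=4,suppress=True)
s=dict(np.load('pics/w9.npz'));P=cloud(s)
c=np.array([.598,.376]);a=np.radians(94.1);X=np.array([np.cos(a),np.sin(a)]);Y=np.array([-X[1],X[0]])
d=P[...,:2]-c; L=np.stack([d@X,d@Y,P[...,2]],-1)
Q=L.reshape(-1,3);Q=Q[~np.isnan(Q[:,0])];Q=Q[abs(Q[:,1])<.007]
for n,lo,hi,z0,z1 in (('far',-.15,-.105,.074,.086),('near',-.24,-.2,.074,.086),('tab',-.2,-.145,.1,.115)):
    k=Q[(Q[:,0]>lo)&(Q[:,0]<hi)&(Q[:,2]>z0)&(Q[:,2]<z1)];print(n,len(k),np.median(k,0),k[:,0].min(),k[:,0].max(),k[:,1].min(),k[:,1].max())
f=Q[(Q[:,2]<.03)&(Q[:,2]>.01)];print('floor',np.median(f[:,2]))
E
```

```text
far 326 [-0.1279  0.0005  0.0787] -0.14931244345848804 -0.10827539926114907 -0.003553673292559391 0.00358140501928701
near 221 [-0.2189  0.0003  0.0785] -0.23483863221209025 -0.2020669586588428 -0.0030410873764115626 0.004605997987605417
tab 415 [-0.1705  0.0005  0.1053] -0.19441185621715615 -0.1485800741594194 -0.0035032119943127697 0.00432475127549423
floor 0.020717565615572666
```

The divider is seated. Its shoulder is 57.9 mm above the drawer floor (nominal 58), it is centred within about 1 mm, and it is square. Next I go in front of the handle with the fingers shut and push.

Request:
drive_tool(
  dp=[
    [-0.03,0,0],
    [-0.04,0,0],
    [-0.045,0,0],
    [-0.032,0.001,0],
    [0,0,0],
    [0,0,0],
  ],
  turn=[0,0,0,0,0,0],
  grip=[1,1,1,1,1,1],
)

```text
t: 20.75
ee_pos: [0.6203, 0.0574, 0.2431]
ee_rot: [0.681, 0.732, -0.0, -0.001]
contact_force: [-0.0, 0.8, -0.7]
finger_gap: 0.004
```

```bash
python3 - <<'E'
from h import *
plan(.6209,.0568,.095,4.1)
snap('wrist','w10')
E
```

```text
pos [0.6203 0.0574 0.2431] yang 4.17 tilt 0.16 gap 0.3 F [-0.   0.8 -0.7] j6 -0.09 t 20.75
dp [-0.0008  0.001   0.1481] turn 0.0013
```

View pics/w10.png

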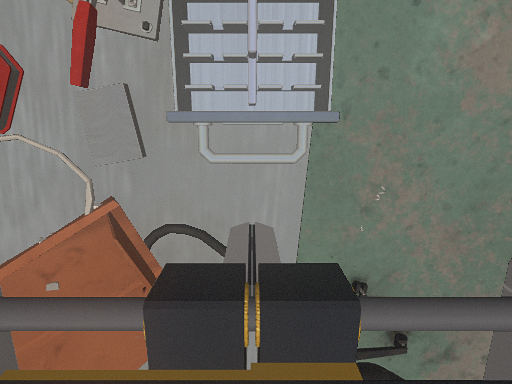

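```bash
python3 - <<'E'
from h import *
s=dict(np.load('pics/top0.npz'));P=cloud(s).reshape(-1,3);P=P[~np.isnan(P[:,0])]
for f in ('scene0','t2'):
    s=dict(np.load(f'pics/{f}.npz'));Q=cloud(s).reshape(-1,3);P=np.r_[P,Q[~np.isnan(Q[:,0])]] if f=='scene0' else P
for z in (.05,.1,.13,.16):
    k=P[(P[:,2]>z)&(P[:,1]>0)&(P[:,1]<.12)&(P[:,0]<.7)&(P[:,0]>.4)]
    print(z,len(k),k[:,0].max() if len(k) else None)
    k=P[(P[:,2]>z)&(P[:,1]>-.06)&(P[:,1]<.04)&(P[:,0]<.7)&(P[:,0]>.4)];print('  lower',k[:,0].max() if len(k) else None)
E
```

```text
0.05 560 0.5180854987320459
  lower 0.5351860786940975
0.1 429 0.5180854987320459
  lower 0.5351860786940975
0.13 348 0.5180854987320459
  lower 0.5212938059698005
0.16 231 0.5180854987320459
  lower 0.49292227300205205
```

Request:
drive_tool(
  dp=[
    [0,0.013,0],
    [0,0,0.03],
    [0,0,0.045],
    [0,0,0.045],
    [0,0,0.023],
    [0,0,0],
  ],
  turn=[0,0,0,0,0,0],
  grip=[1,1,1,1,1,1],
)

```text
t: 21.55
ee_pos: [0.6331, 0.0586, 0.0992]
ee_rot: [0.68, 0.733, -0.001, -0.002]
contact_force: [-0.4, -0.2, -0.6]
finger_gap: 0.0
```

Request:
drive_tool(
  dp=[
    [0.008,0,0],
    [0.008,0,0],
    [0.008,0,0],
    [0.012,0,0],
    [0.016,0,0],
    [0.018,0,0],
    [0.018,0,0],
    [0.018,0,0],
  ],
  turn=[0,0,0,0,0,0,0,0],
  grip=[1,1,1,1,1,1,1,1],
)

```text
t: 22.55
ee_pos: [0.626, 0.1648, 0.1014]
ee_rot: [0.681, 0.733, 0.0, -0.0]
contact_force: [0.9, -2.6, 1.6]
finger_gap: 0.002
```

```bash
python3 - <<'E'
from h import *
plan(.6206,.229,.095,4.1)
snap('wrist','w11')
E
```

```text
pos [0.626  0.1648 0.1014] yang 4.2 tilt 0.0 gap 0.2 F [ 0.9 -2.6  1.6] j6 0.08 t 22.55
dp [ 0.0644 -0.0007  0.0064] turn 0.0017
```

View pics/w11.png

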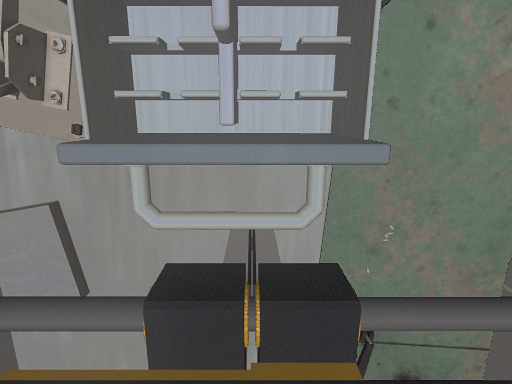

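The drawer is moving in with the divider still upright (col 228, rows 0-125). I push on, gently at the end.

Request:
drive_tool(
  dp=[
    [0.014,0,0],
    [0.014,0,0],
    [0.012,0,0],
    [0.008,0,0],
    [0.006,0,0],
    [0.004,0,0],
    [0.003,0,0],
    [0,0,0],
  ],
  turn=[0,0,0,0,0,0,0,0],
  grip=[1,1,1,1,1,1,1,1],
)

```text
t: 23.6
ee_pos: [0.6221, 0.2247, 0.1017]
ee_rot: [0.681, 0.732, 0.001, 0.0]
contact_force: [-0.3, -1.3, 0.7]
finger_gap: 0.005
```

Request:
drive_tool(
  dp=[
    [0.003,0,0],
    [0.003,0,0],
    [0.003,0,0],
    [0,0,0],
  ],
  turn=[0,0,0,0],
  grip=[1,1,1,1],
)

```text
t: 24.1
ee_pos: [0.6218, 0.2294, 0.1018]
ee_rot: [0.68, 0.733, -0.002, 0.003]
contact_force: [0.5, -10.8, 1.2]
finger_gap: -0.0
```

Request:
drive_tool(
  dp=[
    [0.003,0,0],
    [0,0,0],
  ],
  turn=[0,0],
  grip=[1,1],
)

```text
t: 24.35
ee_pos: [0.6218, 0.2296, 0.1018]
ee_rot: [0.68, 0.733, -0.004, 0.005]
contact_force: [0.1, -16.3, 1.6]
finger_gap: 0.006
```

Request:
drive_tool(
  dp=[
    [-0.02,0,0],
    [-0.03,0,0],
    [-0.03,0,-0.02],
    [0,0,-0.05],
    [0,0,-0.05],
    [0,0,-0.05],
    [0,0,0],
    [0,0,0],
  ],
  turn=[0,0,0,0,0,0,0,0],
  grip=[1,1,1,1,1,1,1,1],
)

```text
t: 25.35
ee_pos: [0.6264, 0.1568, 0.2711]
ee_rot: [0.681, 0.732, 0.0, -0.0]
contact_force: [-0.9, 0.9, -0.9]
finger_gap: 0.008
```

```bash
python3 - <<'E'
from h import *
np.set_printoptions(precision=4,suppress=True)
plan(.6206,.229,.095,4.1)
c=np.array([.598,.376]);a=np.radians(94.1);X=np.array([np.cos(a),np.sin(a)]);Y=np.array([-X[1],X[0]])
for n in('wrist','scene','top'):
    s=snap(n,n+'12')
    P=cloud(s).reshape(-1,3);P=P[~np.isnan(P[:,0])]
    d=P[:,:2]-c;L=np.c_[d@X,d@Y,P[:,2]]
    b=L[(abs(L[:,1])<.035)&(L[:,0]<-.115)&(L[:,0]>-.16)&(L[:,2]>.07)&(L[:,2]<.1)]
    f=L[(abs(L[:,1])<.07)&(L[:,0]<-.08)&(L[:,0]>-.125)&(L[:,2]>.105)&(L[:,2]<.117)]
    J=P[(P[:,2]>.185)&(P[:,2]<.21)&(abs(P[:,0]-.57)<.05)&(abs(P[:,1]-.418)<.05)]
    print(n,'bar',len(b),np.median(b,0) if len(b) else None,'front',len(f),f[:,0].min() if len(f) else 0,f[:,0].max() if len(f) else 0,'jar',np.median(J,0) if len(J) else None)
    if n=='scene':cv2.imwrite('pics/s12z.png',cv2.resize(s['image'][200:320,270:400],(0,0),fx=4.5,fy=4.5))
E
```

```text
pos [0.6264 0.1568 0.2711] yang 4.19 tilt 0.07 gap 0.7 F [-0.9  0.9 -0.9] j6 0.06 t 25.35
dp [ 0.0723 -0.0005  0.1762] turn 0.0015
wrist bar 687 [-0.1333  0.0001  0.091 ] front 1963 -0.09853440378971134 -0.08769895380492358 jar None
scene bar 71 [-0.1321 -0.0009  0.0924] front 123 -0.09820208771098644 -0.08964607857300012 jar [0.5728 0.4193 0.1934]
top bar 48 [-0.1355  0.0109  0.0919] front 119 -0.10068918217562091 -0.08608530570149266 jar [0.5694 0.416  0.1922]
```

View pics/s12z.png

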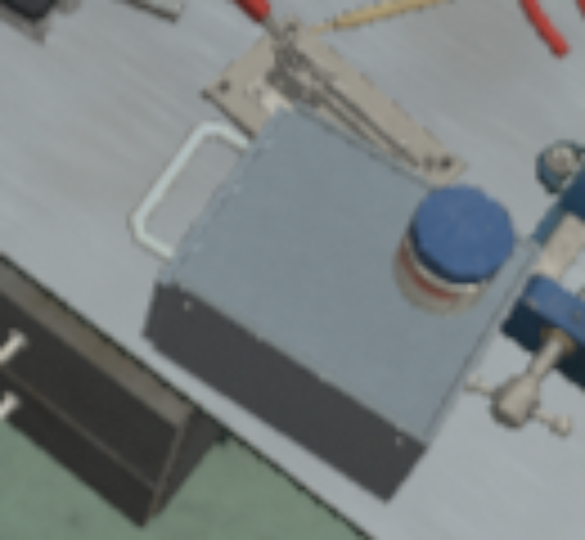

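View pics/wrist12.png

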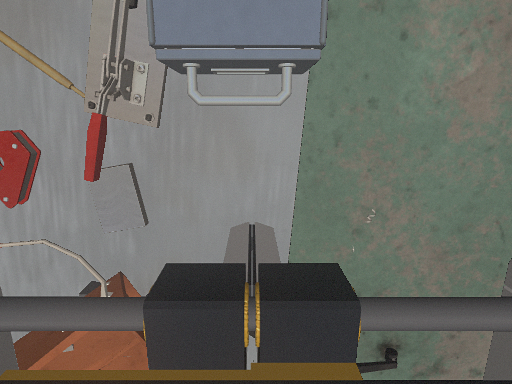

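The drawer is flush with the cabinet (bar at -0.133, nominal -0.135), the jar has not moved, and the arm is clear. I hand in.

```bash
python3 -c "
from rig import env
print(env.finish_job())"
```

```text
the job is handed in; nothing more can be done
None
```

I handed the job in at about t = 25.5 s, with every step carried out: drawer out, divider seated, drawer back home. No verdict was reported.

- **Drawer out:** it started about 11 mm ajar. I pulled it by the handle to its stop, which I felt at 15 N.
- **Divider:** I gripped the tab, righted the plate in the jaws, carried it round the toolbox and lowered it into the middle slots.
- **Seating:** after I let go, the shoulder was 57.9 mm above the drawer floor (nominal 58). The plate was centred within about 1 mm, with the teeth between the walls.
- **Drawer home:** I pushed the handle with shut fingers to the stop, felt at 16 N. The bar then measured about 132–136 mm in front of the cabinet's centre in the three cameras; nominal when home is 135.
- **Last pictures:** the drawer front is flush, the jar is within about 1 mm of where it began, and the arm is clear.

I couldn't see the divider once the drawer was shut. Its final seating is inferred from it being seated before the push, still upright about two thirds of the way in, and from the drawer passing under the rail to its stop.

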